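Turn the boxed demo board round the corner post and dock it

ROBOT

A 6-joint arm with a two-finger parallel gripper is mounted at the origin on the work surface. World frame = base frame: x ahead of the robot, y to its left, z up, the work surface at z = 0. Lengths are in m, angles in degrees, forces in N, time in s.
With the tool pointing down it reaches from about 0.4 to 0.825 m from the base axis. Payload 7 kg.
Tool frame: the origin (TCP) lies at the very end of the fingers, on their centre line; the grasp point (between the pads) lies behind it (r.grasp_offset is the z of the grasp point in the tool frame, in m); z points along the fingers, y is the direction in which the jaws open and shut (so a half turn about z gives the same grasp; the last joint's range is limited). The gripper opens to 88 mm and grips with 3 to 60 N. Pads are 19 mm wide; open, the fingers measure 130 mm over their backs; the gripper's body (78 mm by 193 mm) begins 47 mm behind the grasp point.
Start: joints at [-59.868, 20.546, 0.682, 0, -70.136, -16.507], TCP at [0.159, -0.656, 0.227] pointing down, gripper open.
Joint ranges: [-176.03, 176.03], [-82.01, 121.73], [-58.28, 71.71], [-173.87, 95.51], [-174.79, -0.11], [-173.66, 173.66]. Speed limits (degrees/s): [136.94, 136.94, 172.46, 180, 180, 180].

INTERFACE

Orientations are given as [roll, pitch, yaw] about the fixed x, y, z axes, in that order (R = Rz(yaw) Ry(pitch) Rx(roll)).
In Python, from plant import r gives the robot as it stands. The module is installed in compiled form; this text tells all that it offers.
- The arm moves only by the tool servo_tool, never from a script. Its argument "targets" is a list of rows, each an object of numbers: "dx", "dy", "dz": the shift along the world's x, y, z in cm; "spin": the turn about the world's z in rad; "grip": the opening in per cent of the stroke, from 0 (shut) to 100 (fully open). A call has exactly 10 rows; each row is the pose to reach, as a shift and turn from the pose commanded when the call began; what a row does not reach only later rows make up. A row lasts 1/12 s, in which the tool goes at most 41.7 mm and 7.16 degrees, less where a joint would pass 70% of its speed; a pose out of reach is approached as far as the arm can. A call with a gripper value outside its range is refused whole. The fingers move at their own pace and stop on an object; "squeeze" is the grip in N (left out, the last holds). Time passes only in rows, so rows that repeat a pose let the fingers close, or fill a call up. It gives the time, the measured TCP pose, the force and the opening at its end, in the units of the state.
- r.get_state(): the state, without advancing time (a new reading comes with each control period).
- r.capture(name): name is "scene" or "top" or "wrist"; returns the picture (384x512x3 uint8, blue, green, red); there is no depth.
- r.get_calibration(name): a dict with "K" (3x3 intrinsics, pixels), "extrinsics" (4x4, takes a point from camera to world coordinates). Camera axes: x right, y down, z forward; pixel columns grow to the right and rows downward; lengths in m; the calibration is good to about 2 mm. A picture is of the moment at which its call begins: read the wrist's pose just before it. get_calibration takes no time and is no camera call; for the wrist camera it gives the pose at the moment of the call.
- r.close_job(): hands the job in, once; it reports no verdict.
Trained networks look in the newest picture that a camera, given by its name, has taken for a name from the list of things; names that differ only in an ending like _2 or _b are one class to them, and where a whole thing is asked for, a point or a joint stands for the part that bears it (a point fixed in the world has none). Each returns a list of dicts, best first, with "p" (0 to 1); they miss things now and then, are a little off and sometimes report something else, mostly with a low value. They report only what shows in the picture. A call takes as long as a camera call.
- r.cut_out(name, camera): "mask" (384x512 bool, what is visible of it) and "extent" ([left, top, right, bottom] in pixels, round what is visible of it).
The state is a dict: "time_s": time; "joints": joint angles; "qd": joint speeds; "joint_torque": joint torques, N m; "tcp_pos": TCP position; "eef_rot": TCP orientation; "contact_force": force on the tool from outside, world axes, zero at the start; "moment": the same for the moment, N m; "gripper_width": finger opening in m.
Only numpy, scipy, OpenCV 4.12 (cv2) and the standard library are available. Lean on these libraries where they do the work, as an engineer would, in place of code of your own. Each camera call takes 0.05 s, during which the arm holds its last target. There are 200 camera calls.

TASK

Turn the clear acrylic demo-board box a quarter turn clockwise (seen from above) by pushing it so that it bears and pivots against the blue corner post of the docking plate, until its gold contact strip faces the sprung contact pins of the end stop; then slide it along the aluminium fence, fully home onto the pins, until the orange spring catch snaps up behind it and holds it there. Keep the box flat on the plate, never push it with more than 30 newtons, leave the other things on the bench alone, and draw back.

Things in the scene. Friction and masses are not known exactly. Their poses are not given: they have to be found in the camera images.
- dock: Docking plate screwed to the bench (fixed): grey, 300 x 430 mm, top 10 mm above the bench. Origin: on the bench, directly under the corner post's axis. Axes: z up, +y the way the box is pushed home, +x from the box's lane towards the fence. The plate spans x -210 to +90, y -220 to +210 mm. The box slides on it; friction and mass vary.
- post: Blue upright corner post at the start of the fence, diameter 24 mm (steel cap 27 mm), standing 54 mm above the plate, on a rubber bush that gives about 1 mm per 8 N sideways. Origin: centre of its foot, on the plate's top.
- fence (a point): Point on the aluminium fence's straight guiding face, at plate level, 95 mm to the dock's +y of the post's axis. The face is in the plane dock x = -12 mm (level with the side of the post), from y = 0 to 190 mm; the fence is 16 mm thick and 32 mm high. Behind it (x = 20 to 88, y = 35 to 185 mm) is a low-rimmed tray with an adapter and a heatsink.
- lane_end (a point): Far limit of the end stop's slide way, on the lane's middle line at plate level: dock x = -72, y = +170 mm (fixed to the dock, same axes). The black end stop (112 mm wide across the lane, 47 mm high) is clamped in the slide way by hand: its face stands anywhere from 6 to 34 mm before this point (towards -y) and its place is not measured: feel for it with the box.
- pins (a joint): Sprung contact bar with gold pins in the end stop's face, 64 mm wide, 19 to 33 mm above the plate. 0 = out (6 mm proud of the face), grows as the box presses it in, in metres: about 1 N to start, 4 N when the box is caught (4.5 mm), 5 N fully in (6 mm, box against the end stop). Alone it would push the box out again.
- catch (a joint): Orange spring catch on the end stop's foot, flush with the lane: a ramped tongue 24 mm wide at dock x = -90 mm, ramp towards -y, upright back face 122 mm before the end stop's face. 0 = up (6 mm proud of the plate), grows downwards, in metres. The box rides over it (1.5 to 2.2 N) and it springs up behind the box's rear side 1.5 mm before the box meets the end stop.
- box: Demo board in a clear acrylic case: loose smooth box, 120 mm square, 60 high, 0.45-0.7 kg. Origin: centre of its underside. Gold contact strip on its -x side, by yellow tape on the lid. Starts within 10 degrees of the dock's axes, short of the post; its +y side reaches 5-35 mm past the post's axis to +x, so pushed to +y it meets the post. Docked, its -x side faces the dock's +y.
- contacts (a point): Centre of the gold contact strip, in the middle of the box's -x side, 26 mm above its underside.
- meter: Bystander: yellow handheld multimeter, 190 x 90 x 46 mm, origin under its centre.
- screwdriver: Bystander: red-handled screwdriver, 190 mm long.
- spool: Bystander: grey wire-solder spool standing up, 54 mm diameter, 48 mm high.
- probe: Bystander: black probe body with a grey plug, 160 mm long, lying on the bench.
- mug: Bystander: blue mug, 82 mm diameter, 95 mm high.
- adapter: Bystander: brass coaxial adapter, 20 mm diameter, 30 mm high, in the tray behind the fence.
- heatsink: Bystander: finned dark heatsink 26 x 44 x 23 mm, in the tray behind the fence.

How it is judged (in metres and radians):
On the way, in this order (a step that is already met when the one before it is completed fails the run):
1. the box, partly turned (20 to 70 degrees from the dock's axes), bears against the corner post (contact force between box and post above 0.3 N and angle between the x axis of box and the x axis of dock, either way round between 0.35 and 1.22 rad), for 0.05 s.
2. turned a quarter, contact strip towards the pins and side against the fence (within 5 mm), the pins not yet pressed in (angle between the x axis of box and the y axis of dock, either way round below 0.09 rad and y of contacts in the frame of lane_end above -0.14 m and x of box in the frame of dock above -0.077 m and value of joint pins below 0.002 m), for 0.1 s.
At the end, for the whole second after the job is handed in: The box is at rest flat on the plate, contact strip pressing the pins in by more than 3 mm, square to the dock within 2.3 degrees, side within 5 mm of the fence, the orange catch sprung up behind it (less than 1.5 mm down) and holding it, the robot clear of it (value of joint pins above 0.003 m and value of joint catch below 0.0015 m and y of contacts in the frame of lane_end above -0.04 m and x of box in the frame of dock between -0.077 and -0.068 m and angle between the x axis of box and the y axis of dock, either way round below 0.04 rad and angle between box's own z axis and vertical below 0.03 rad and linear speed of box below 0.01 m/s); the robot touches nothing.
It fails at once if the box is pushed or squeezed by the robot with more than 30 N (contact force between any of the fingers, the arm and box above 30 N).
It fails at once if the box is tipped or lifted off the plate (angle between box's own z axis and vertical above 0.1 rad or height (world z) of box above 0.018 m).
It fails at once if a bystander is moved more than 15 mm (distance of any of meter, screwdriver, spool, probe, mug, adapter, heatsink from where it was at the start of the episode above 0.015 m).
It also fails if it takes over 67 s, if anything falls off the work surface, if the arm or the gripper's body presses on something with over 40 N, if the wrist force passes 120 N, or if a joint passes its speed limit or range.

## Working session

There is one attempt and no reset: what is moved stays moved. The work goes in short steps, Python scripts to look and compute and a tool call to move; the robot and the scene stay as the last step left them, time stands still between calls to the robot, and variables do not carry over. Pictures are saved under pics/ and viewed, about 8 in all and at most 12, crops included, and the job is handed in when it is done.

Besides the shell and the picture viewer there is one more tool, called after ">>>" as name(argument=value, ...), one argument or row to a line, values as JSON. servo_tool: Moves the arm, as the interface text tells. Its arguments: {"type":"object","properties":{"targets":{"type":"array"},"squeeze":{"type":"number"}},"required":["targets"]}

```bash
mkdir -p pics; python3 - <<'E'
from plant import r
import cv2,numpy as np
s=r.get_state();print(s)
for c in("scene","top"):
    im=r.capture(c);cv2.imwrite(f"pics/{c}0.png",im);k=r.get_calibration(c);print(c,k["K"].round(1).tolist(),k["extrinsics"].round(3).tolist())
    for n in("post","box","dock","fence","pins","catch","contacts"):
        try:
            for d in r.cut_out(n,c)[:2]:
                m=d["mask"];ys,xs=np.nonzero(m);print(c,n,round(d["p"],2),[int(v) for v in d["extent"]],m.sum(),xs.mean().round(1),ys.mean().round(1))
        except Exception as e:print(n,e)
E
```

```text
{'time_s': 0.0, 'joints': array([-5.98692438e+01,  2.05914119e+01,  6.32658513e-01, -1.97762089e-02,
       -7.01353598e+01, -1.65053466e+01]), 'qd': array([ 0.00469243,  0.01348558,  0.03923965,  0.07306129, -0.01282869,
       -0.0313781 ]), 'joint_torque': array([ 7.48235880e-05, -5.82715237e+01,  2.93063557e+01,  6.99765980e+00,
        6.99490993e-03, -1.30438784e-04]), 'tcp_pos': array([ 0.15884679, -0.65553257,  0.22561556]), 'eef_rot': array([ 1.79904483e+02, -8.91585173e-03, -1.66381318e+02]), 'contact_force': array([-0.73123055,  0.23522354, -0.53482861]), 'moment': array([-0.05442408,  0.02688295, -0.02487889]), 'gripper_width': 0.08766295394028319}
scene [[426.9, 0.0, 249.8], [0.0, 426.9, 194.4], [0.0, 0.0, 1.0]] [[0.243, 0.721, -0.649, 1.372], [0.97, -0.184, 0.159, -0.24], [-0.005, -0.668, -0.744, 1.036], [0.0, 0.0, 0.0, 1.0]]
scene box 0.63 [210, 187, 252, 240] 1780 232.9 216.4
scene dock 0.66 [191, 166, 345, 268] 7605 263.6 219.6
scene fence 0.74 [190, 166, 346, 266] 7751 264.3 219.3
scene pins 0.56 [381, 166, 408, 185] 129 393.8 176.5
scene pins 0.5 [192, 168, 346, 268] 7579 264.1 219.4
top [[431.4, 0.0, 249.3], [0.0, 431.4, 193.8], [0.0, 0.0, 1.0]] [[-0.011, -0.998, 0.068, 0.432], [-1.0, 0.01, -0.014, -0.005], [0.013, -0.068, -0.998, 1.319], [0.0, 0.0, 0.0, 1.0]]
top post 0.52 [235, 152, 245, 164] 53 240.5 159.7
top box 0.73 [251, 152, 297, 196] 1839 275.6 174.9
top box 0.43 [367, 137, 390, 160] 351 378.0 147.7
top dock 0.86 [166, 131, 313, 234] 11018 240.3 183.0
top fence 0.73 [170, 130, 317, 230] 10822 240.1 182.9
top pins 0.67 [169, 129, 315, 232] 11193 240.4 182.7
top pins 0.6 [189, 174, 187, 196] 58 191.0 185.1
top contacts 0.91 [252, 152, 297, 198] 1763 275.6 174.7
```

```bash
python3 - <<'E'
import cv2,numpy as np
a=cv2.imread("pics/top0.png")[110:260,140:340];b=cv2.imread("pics/scene0.png")
cv2.imwrite("pics/t1.png",cv2.resize(a,None,fx=4,fy=4,interpolation=cv2.INTER_CUBIC))
cv2.imwrite("pics/s1.png",b)
E
```

```text
(no output)
```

View pics/t1.png

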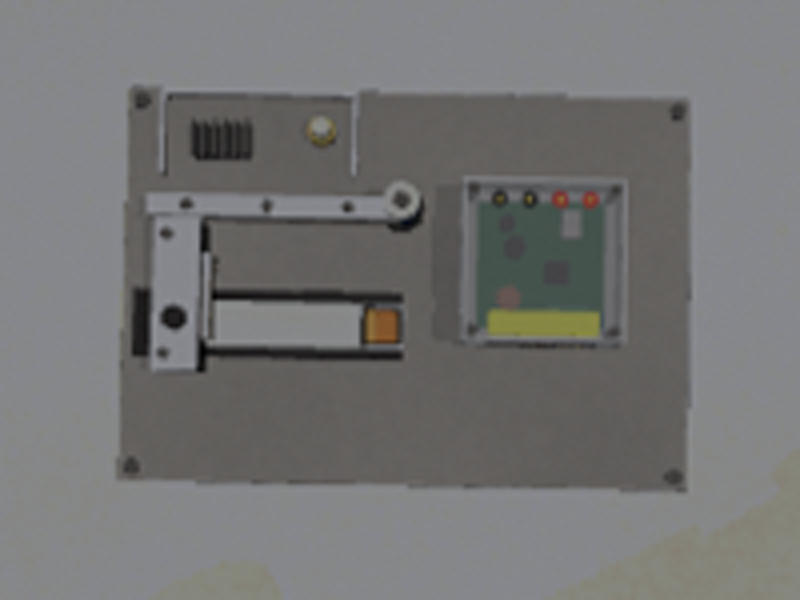

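View pics/s1.png

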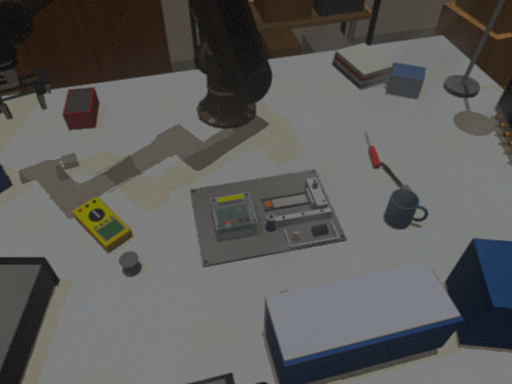

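The top view (4x crop) shows the plate with corners at about (130,88), (690,100), (687,490) and (120,480). The post cap is at (402,200), the catch at (382,325), and the box spans (463..627, 178..345) with the yellow tape at its lower side. The scene view agrees, and the bystanders are all off the plate.

```bash
cat >h.py <<'E'
from plant import r
import numpy as np,cv2
def ray(c,uv,z,k=None):
    k=k or r.get_calibration(c);K,E=k["K"],np.array(k["extrinsics"])
    d=E[:3,:3]@np.linalg.solve(K,[uv[0],uv[1],1.]);o=E[:3,3]
    return o+d*(z-o[2])/d[2]
def proj(p,k):
    E=np.linalg.inv(np.array(k["extrinsics"]));q=k["K"]@(E[:3,:3]@np.asarray(p)+E[:3,3]);return q[:2]/q[2]
E
python3 - <<'E'
from h import *
f=lambda x,y,z:ray("top",(140+(x-1.5)/4,110+(y-1.5)/4),z).round(4)
C=[f(130,88,.01),f(690,100,.01),f(687,490,.01),f(120,480,.01)]
print("plate",C); print("post cap",f(402,200,.064));print("box top",[f(*p,.07) for p in((465,178),(627,180),(625,345),(465,342))])
# rigid fit, dock corners
M=np.array([[90,210],[90,-220],[-210,-220],[-210,210]])/1e3;W=np.array(C)[:,:2]
a=M-M.mean(0);b=W-W.mean(0);th=np.arctan2((a[:,0]*b[:,1]-a[:,1]*b[:,0]).sum(),(a*b).sum())
R=np.array([[np.cos(th),-np.sin(th)],[np.sin(th),np.cos(th)]]);t=W.mean(0)-R@M.mean(0)
print("yaw",np.degrees(th),"origin",t,"res",(W-(M@R.T+t)).round(4).tolist())
k=r.get_calibration("wrist");s=r.get_state();print(k["K"],k["extrinsics"].round(3))
E
```

```text
plate [array([0.7146, 0.2114, 0.01  ]), array([ 0.7018, -0.2183,  0.01  ]), array([ 0.4031, -0.2098,  0.01  ]), array([0.4153, 0.2186, 0.01  ])]
post cap [0.6183 0.0035 0.064 ]
box top [array([ 0.6332, -0.0427,  0.07  ]), array([ 0.6307, -0.1611,  0.07  ]), array([ 0.5098, -0.1575,  0.07  ]), array([ 0.5132, -0.0412,  0.07  ])]
yaw -1.614853470640586 origin [0.61881707 0.00378217] res [[-0.0001, 0.0002], [-0.0008, 0.0004], [0.0004, 0.0004], [0.0005, -0.001]]
[[300.11159762   0.         253.2154844 ]
 [  0.         300.11159762 187.1550433 ]
 [  0.           0.           1.        ]] [[-0.235  0.931  0.281  0.083]
 [ 0.972  0.225  0.068 -0.675]
 [ 0.     0.289 -0.957  0.385]
 [ 0.     0.     0.     1.   ]]
```

```bash
cat >>h.py <<'E'
TH=np.radians(-1.61);T0=np.array([.6188,.0038]);RD=np.array([[np.cos(TH),-np.sin(TH)],[np.sin(TH),np.cos(TH)]])
d2w=lambda p:RD@np.asarray(p)+T0
w2d=lambda p:RD.T@(np.asarray(p)[:2]-T0)
E
python3 -c "
from h import *
print(r.grasp_offset,d2w([-.085,-.19]),d2w([-.045,-.106]))"
```

```text
-0.0188 [ 0.5284953  -0.18373682] [ 0.57083958 -0.10089383]
```

>>> servo_tool(
  targets=[
    {"dx": 2.5, "dy": 3.1, "spin": 0.12, "grip": 0},
    {"dx": 5, "dy": 6.3, "spin": 0.24, "grip": 0},
    {"dx": 7.5, "dy": 9.5, "spin": 0.36, "grip": 0},
    {"dx": 10, "dy": 12.7, "spin": 0.48, "grip": 0},
    {"dx": 12.5, "dy": 15.9, "spin": 0.6, "grip": 0},
    {"dx": 15, "dy": 19, "spin": 0.72, "grip": 0},
    {"dx": 17.5, "dy": 22.2, "spin": 0.84, "grip": 0},
    {"dx": 20, "dy": 25.4, "spin": 0.96, "grip": 0},
    {"dx": 22.5, "dy": 28.6, "spin": 1.08, "grip": 0},
    {"dx": 25, "dy": 31.8, "spin": 1.2, "grip": 0},
  ],
)

```text
validation failed for argument at $.ta...
```

>>> servo_tool(
  targets=[
    {"dx": 2.5, "dy": 3.1, "dz": 0, "spin": 0.12, "grip": 0},
    {"dx": 5, "dy": 6.3, "dz": 0, "spin": 0.24, "grip": 0},
    {"dx": 7.5, "dy": 9.5, "dz": 0, "spin": 0.36, "grip": 0},
    {"dx": 10, "dy": 12.7, "dz": 0, "spin": 0.48, "grip": 0},
    {"dx": 12.5, "dy": 15.9, "dz": 0, "spin": 0.6, "grip": 0},
    {"dx": 15, "dy": 19, "dz": 0, "spin": 0.72, "grip": 0},
    {"dx": 17.5, "dy": 22.2, "dz": 0, "spin": 0.84, "grip": 0},
    {"dx": 20, "dy": 25.4, "dz": 0, "spin": 0.96, "grip": 0},
    {"dx": 22.5, "dy": 28.6, "dz": 0, "spin": 1.08, "grip": 0},
    {"dx": 25, "dy": 31.8, "dz": 0, "spin": 1.2, "grip": 0},
  ],
)

```text
time_s: 1.63
tcp_pos: [0.4099, -0.3363, 0.227]
eef_rot: [-179.9, -0.0, -97.3]
contact_force: [1.6, -1.4, 0.4]
gripper_width: 0.0264
```

>>> servo_tool(
  targets=[
    {"dx": 2.4, "dy": 3, "dz": 0, "spin": 0.03, "grip": 0},
    {"dx": 4.8, "dy": 6, "dz": 0, "spin": 0.06, "grip": 0},
    {"dx": 7.2, "dy": 9, "dz": -1, "spin": 0.09, "grip": 0},
    {"dx": 9.6, "dy": 12, "dz": -3, "spin": 0.1, "grip": 0},
    {"dx": 11.9, "dy": 14.9, "dz": -6, "spin": 0.1, "grip": 0},
    {"dx": 11.9, "dy": 14.9, "dz": -9.5, "spin": 0.1, "grip": 0},
    {"dx": 11.9, "dy": 14.9, "dz": -13, "spin": 0.1, "grip": 0},
    {"dx": 11.9, "dy": 14.9, "dz": -16, "spin": 0.1, "grip": 0},
    {"dx": 11.9, "dy": 14.9, "dz": -18, "spin": 0.1, "grip": 0},
    {"dx": 11.9, "dy": 14.9, "dz": -19.6, "spin": 0.1, "grip": 0},
  ],
)

```text
time_s: 2.47
tcp_pos: [0.527, -0.1887, 0.0284]
eef_rot: [179.9, 0.0, -91.9]
contact_force: [-1.3, 0.2, -0.0]
gripper_width: 0.0005
```

```bash
python3 - <<'E'
from h import *
s=r.get_state();k=r.get_calibration("wrist");im=r.capture("wrist");np.savez("w1.npz",K=k["K"],E=k["extrinsics"])
cv2.imwrite("pics/w1.png",im)
print(s["time_s"],s["tcp_pos"],s["eef_rot"],s["contact_force"],w2d(s["tcp_pos"]),s["gripper_width"])
E
```

```text
2.4667 [ 0.52698974 -0.18870984  0.02835185] [ 1.79857052e+02  1.64291718e-03 -9.18731033e+01] [-1.26183292  0.23728785 -0.02073904] [-0.08636524 -0.19501335] 0.0005252439053924267
```

View pics/w1.png

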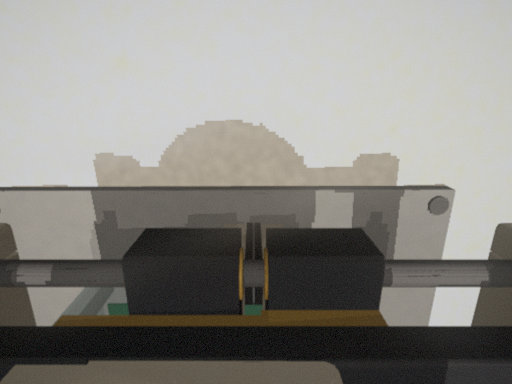

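>>> servo_tool(
  targets=[
    {"dx": 2, "dy": 0, "dz": 0, "spin": 0, "grip": 0},
    {"dx": 4, "dy": 0.5, "dz": 0, "spin": 0, "grip": 0},
    {"dx": 4, "dy": 1.2, "dz": 0, "spin": 0, "grip": 0},
    {"dx": 4, "dy": 1.7, "dz": 0, "spin": 0, "grip": 0},
    {"dx": 4.1, "dy": 2.2, "dz": 0, "spin": 0, "grip": 0},
    {"dx": 4.1, "dy": 2.7, "dz": 0, "spin": 0, "grip": 0},
    {"dx": 4.1, "dy": 3.2, "dz": 0, "spin": 0, "grip": 0},
    {"dx": 4.1, "dy": 3.7, "dz": 0, "spin": 0, "grip": 0},
    {"dx": 4.1, "dy": 4.1, "dz": 0, "spin": 0, "grip": 0},
    {"dx": 4.1, "dy": 4.3, "dz": 0, "spin": 0, "grip": 0},
  ],
)

```text
time_s: 3.35
tcp_pos: [0.5689, -0.1456, 0.0309]
eef_rot: [-180.0, -0.0, -91.9]
contact_force: [-1.2, -4.6, 1.7]
gripper_width: 0.0006
```

```bash
cat >look.py <<'E'
import sys
from h import *
s=r.get_state();im=r.capture("top");cv2.imwrite(f"pics/{sys.argv[1]}.png",cv2.resize(im[110:260,140:340],None,fx=4,fy=4,interpolation=cv2.INTER_CUBIC))
k=r.get_calibration("top")
print(s["time_s"],"tcp",s["tcp_pos"].round(4),"yaw",s["eef_rot"][2].round(2),"F",s["contact_force"].round(1),"dock",w2d(s["tcp_pos"]).round(4))
# yellow tape centroid on the lid
hsv=cv2.cvtColor(im,cv2.COLOR_BGR2HSV);m=((abs(hsv[...,0].astype(int)-28)<6)&(hsv[...,1]>130)&(hsv[...,2]>60)).astype(np.uint8);m[:110]=0;m[260:]=0;m[:,:150]=0;m[:,330:]=0
n,l,st,c=cv2.connectedComponentsWithStats(m)
for i in range(1,n):
    if st[i,4]<40: continue
    pts=np.argwhere(l==i)[:,::-1].astype(np.float32)
    P=np.array([w2d(ray("top",p,.07,k)) for p in pts])
    w,v=np.linalg.eigh(np.cov(P.T));print("tape",len(pts),"c",P.mean(0).round(4),"dir",np.degrees(np.arctan2(v[1,1],v[0,1])).round(1))
E
python3 look.py t2
```

```text
3.35 tcp [ 0.5689 -0.1456  0.0309] yaw -91.87 F [-1.2 -4.6  1.7] dock [-0.0457 -0.1508]
```

View pics/t2.png

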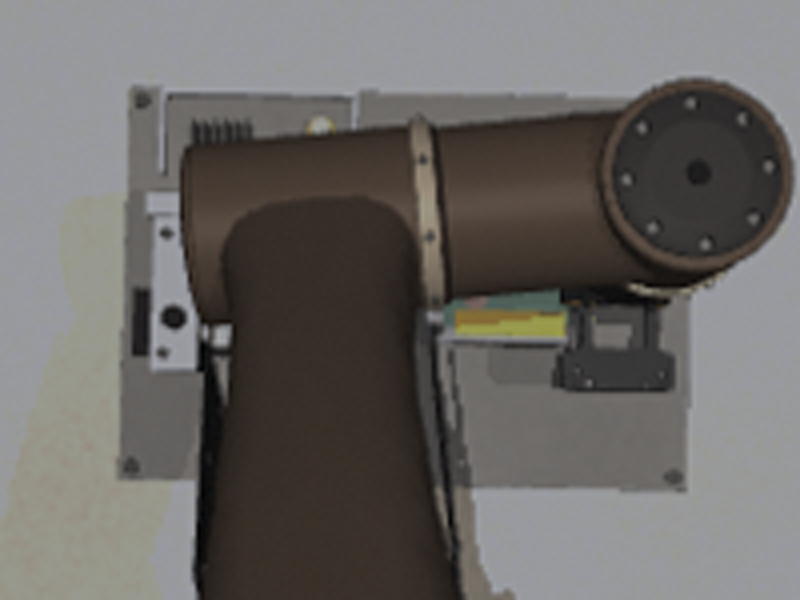

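>>> servo_tool(
  targets=[
    {"dx": 0, "dy": 0.4, "dz": 0, "spin": 0, "grip": 0},
    {"dx": 0, "dy": 0.7, "dz": 0, "spin": 0, "grip": 0},
    {"dx": 0, "dy": 0.85, "dz": 0, "spin": 0, "grip": 0},
    {"dx": 0, "dy": 0.85, "dz": 0, "spin": 0, "grip": 0},
    {"dx": 0, "dy": 0, "dz": 0, "spin": 0, "grip": 0},
    {"dx": -1.7, "dy": 0, "dz": 0, "spin": 0, "grip": 0},
    {"dx": -3.4, "dy": 0, "dz": 0, "spin": 0, "grip": 0},
    {"dx": -3.4, "dy": 0.5, "dz": 0, "spin": 0, "grip": 0},
    {"dx": -3.4, "dy": 0.8, "dz": 0, "spin": 0, "grip": 0},
    {"dx": -3.4, "dy": 0.9, "dz": 0, "spin": 0, "grip": 0},
  ],
)

```text
time_s: 4.23
tcp_pos: [0.5356, -0.1367, 0.0307]
eef_rot: [-180.0, 0.0, -91.9]
contact_force: [-0.9, -0.4, 0.5]
gripper_width: 0.0002
```

```bash
cat >arc.py <<'E'
# rows along the arc about the post: phi cw deg, a along-face mm, h standoff mm
import sys
from h import *
s=r.get_state();a,h=map(float,sys.argv[1:3])
y=s["eef_rot"][2];print("dock",w2d(s["tcp_pos"]).round(4),"yaw",y.round(2),"F",s["contact_force"].round(1),s["time_s"])
y0=-1.61-90; cur=(y0-y+180)%360-180
print("phi now",cur.round(2))
for ph in map(float,sys.argv[3:]):
    f=np.radians(ph);n=np.array([np.sin(f),np.cos(f)]);u=np.array([np.cos(f),-np.sin(f)])
    p=d2w((-(132+h)*n-a*u)/1e3);d=(p-s["tcp_pos"][:2])*100
    print(ph,"dx %.2f dy %.2f spin %.3f"%(d[0],d[1],-np.radians(ph-cur)))
E
python3 arc.py 80 9 0 5 10 15 20 25 30 35 40 45
```

```text
dock [-0.0793 -0.1428] yaw -91.88 F [-0.9 -0.4  0.5] 4.2333
phi now 0.27
0.0 dx -0.07 dy 0.18 spin 0.005
5.0 dx -1.25 dy 0.97 spin -0.083
10.0 dx -2.35 dy 1.85 spin -0.170
15.0 dx -3.37 dy 2.83 spin -0.257
20.0 dx -4.31 dy 3.89 spin -0.344
25.0 dx -5.14 dy 5.03 spin -0.432
30.0 dx -5.88 dy 6.24 spin -0.519
35.0 dx -6.51 dy 7.51 spin -0.606
40.0 dx -7.02 dy 8.82 spin -0.693
45.0 dx -7.42 dy 10.18 spin -0.781
```

>>> servo_tool(
  targets=[
    {"dx": -0.3, "dy": 0.35, "dz": 0, "spin": 0, "grip": 0},
    {"dx": -0.65, "dy": 0.6, "dz": 0, "spin": -0.04, "grip": 0},
    {"dx": -1.25, "dy": 0.97, "dz": 0, "spin": -0.083, "grip": 0},
    {"dx": -1.8, "dy": 1.4, "dz": 0, "spin": -0.126, "grip": 0},
    {"dx": -2.35, "dy": 1.85, "dz": 0, "spin": -0.17, "grip": 0},
    {"dx": -2.86, "dy": 2.33, "dz": 0, "spin": -0.213, "grip": 0},
    {"dx": -3.37, "dy": 2.83, "dz": 0, "spin": -0.257, "grip": 0},
    {"dx": -3.85, "dy": 3.35, "dz": 0, "spin": -0.3, "grip": 0},
    {"dx": -4.31, "dy": 3.89, "dz": 0, "spin": -0.344, "grip": 0},
    {"dx": -4.73, "dy": 4.45, "dz": 0, "spin": -0.388, "grip": 0},
  ],
)

```text
time_s: 5.07
tcp_pos: [0.4878, -0.0923, 0.0305]
eef_rot: [-180.0, -0.0, -114.2]
contact_force: [-0.5, -1.6, -0.3]
gripper_width: 0.0006
```

```bash
python3 look.py t3;python3 arc.py 80 9 20 25 30 35 40 45 50 55
```

```text
5.0667 tcp [ 0.4878 -0.0923  0.0305] yaw -114.24 F [-0.5 -1.6 -0.3] dock [-0.1283 -0.0997]
dock [-0.1292 -0.0992] yaw -114.43 F [-1.7  1.4 -0.7] 5.1167
phi now 22.82
20.0 dx 0.56 dy -0.61 spin 0.049
25.0 dx -0.28 dy 0.53 spin -0.038
30.0 dx -1.01 dy 1.74 spin -0.125
35.0 dx -1.64 dy 3.00 spin -0.213
40.0 dx -2.16 dy 4.32 spin -0.300
45.0 dx -2.55 dy 5.68 spin -0.387
50.0 dx -2.83 dy 7.06 spin -0.474
55.0 dx -2.99 dy 8.47 spin -0.562
```

View pics/t3.png

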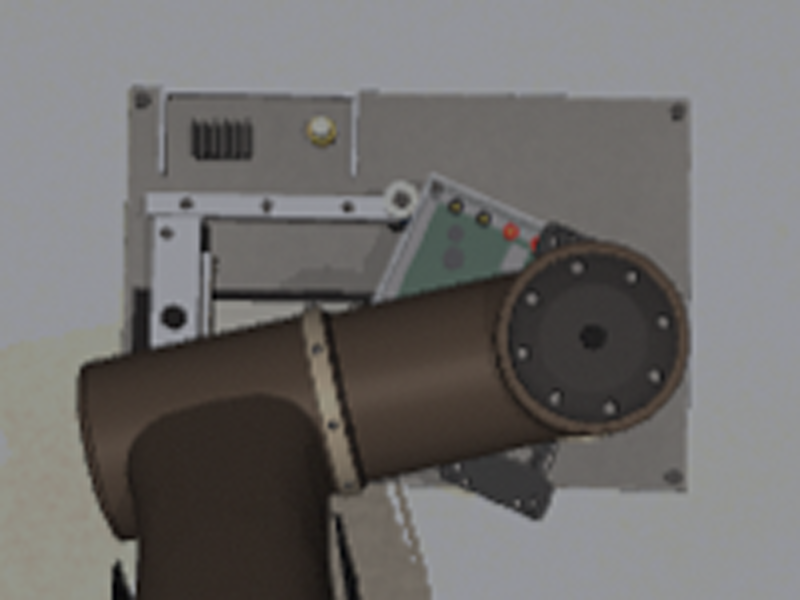

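>>> servo_tool(
  targets=[
    {"dx": -0.28, "dy": 0.53, "dz": 0, "spin": -0.038, "grip": 0},
    {"dx": -0.65, "dy": 1.13, "dz": 0, "spin": -0.082, "grip": 0},
    {"dx": -1.01, "dy": 1.74, "dz": 0, "spin": -0.125, "grip": 0},
    {"dx": -1.33, "dy": 2.36, "dz": 0, "spin": -0.169, "grip": 0},
    {"dx": -1.64, "dy": 3.0, "dz": 0, "spin": -0.213, "grip": 0},
    {"dx": -1.91, "dy": 3.65, "dz": 0, "spin": -0.256, "grip": 0},
    {"dx": -2.16, "dy": 4.32, "dz": 0, "spin": -0.3, "grip": 0},
    {"dx": -2.36, "dy": 5.0, "dz": 0, "spin": -0.343, "grip": 0},
    {"dx": -2.55, "dy": 5.68, "dz": 0, "spin": -0.387, "grip": 0},
    {"dx": -2.7, "dy": 6.37, "dz": 0, "spin": -0.43, "grip": 0},
  ],
)

```text
time_s: 5.95
tcp_pos: [0.4604, -0.0287, 0.0304]
eef_rot: [180.0, -0.0, -138.8]
contact_force: [-1.1, -2.9, 0.2]
gripper_width: 0.0003
```

```bash
python3 look.py t4;python3 arc.py 80 9 45 50 55 60 65 70 75 80 85 90
```

```text
5.95 tcp [ 0.4604 -0.0287  0.0304] yaw -138.82 F [-1.1 -2.9  0.2] dock [-0.1574 -0.0369]
dock [-0.1574 -0.0361] yaw -138.99 F [-1.7  0.1 -0. ] 6.0
phi now 47.38
45.0 dx 0.09 dy -0.70 spin 0.041
50.0 dx -0.18 dy 0.68 spin -0.046
55.0 dx -0.34 dy 2.09 spin -0.133
60.0 dx -0.37 dy 3.50 spin -0.220
65.0 dx -0.28 dy 4.92 spin -0.308
70.0 dx -0.07 dy 6.31 spin -0.395
75.0 dx 0.27 dy 7.69 spin -0.482
80.0 dx 0.72 dy 9.03 spin -0.569
85.0 dx 1.29 dy 10.32 spin -0.657
90.0 dx 1.97 dy 11.56 spin -0.744
```

View pics/t4.png

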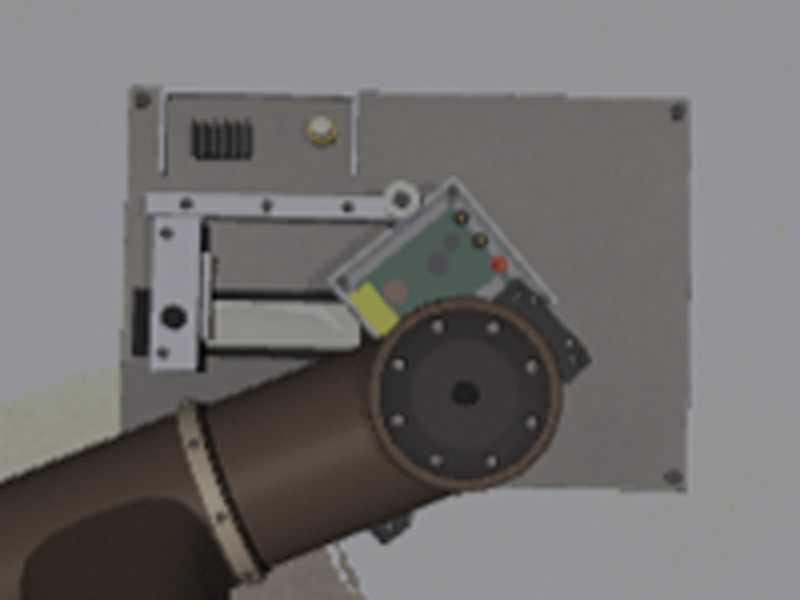

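```bash
python3 arc.py 62 9 47.4 50 55 60 65 70 75 80 85 90;python3 arc.py 62 14 47.4
```

```text
dock [-0.1574 -0.0361] yaw -138.99 F [-1.7  0.1 -0. ] 6.0
phi now 47.38
47.4 dx 1.13 dy -1.40 spin -0.000
50.0 dx 0.93 dy -0.73 spin -0.046
55.0 dx 0.65 dy 0.59 spin -0.133
60.0 dx 0.48 dy 1.92 spin -0.220
65.0 dx 0.43 dy 3.26 spin -0.308
70.0 dx 0.50 dy 4.61 spin -0.395
75.0 dx 0.68 dy 5.94 spin -0.482
80.0 dx 0.98 dy 7.25 spin -0.569
85.0 dx 1.39 dy 8.53 spin -0.657
90.0 dx 1.92 dy 9.76 spin -0.744
dock [-0.1574 -0.0361] yaw -138.99 F [-1.7  0.1 -0. ] 6.0
phi now 47.38
47.4 dx 0.75 dy -1.73 spin -0.000
```

>>> servo_tool(
  targets=[
    {"dx": -0.37, "dy": -0.34, "dz": 0, "spin": 0, "grip": 0},
    {"dx": 0.75, "dy": -1.73, "dz": 0, "spin": 0, "grip": 0},
    {"dx": 1.05, "dy": -1.45, "dz": 0, "spin": 0, "grip": 0},
    {"dx": 1.03, "dy": -1.05, "dz": 0, "spin": -0.023, "grip": 0},
    {"dx": 0.93, "dy": -0.73, "dz": 0, "spin": -0.046, "grip": 0},
    {"dx": 0.79, "dy": -0.08, "dz": 0, "spin": -0.09, "grip": 0},
    {"dx": 0.65, "dy": 0.59, "dz": 0, "spin": -0.133, "grip": 0},
    {"dx": 0.56, "dy": 1.25, "dz": 0, "spin": -0.176, "grip": 0},
    {"dx": 0.48, "dy": 1.92, "dz": 0, "spin": -0.22, "grip": 0},
    {"dx": 0.45, "dy": 2.59, "dz": 0, "spin": -0.264, "grip": 0},
  ],
)

```text
time_s: 6.83
tcp_pos: [0.4644, -0.0033, 0.0303]
eef_rot: [180.0, -0.1, -153.9]
contact_force: [-2.0, -2.0, 0.4]
gripper_width: 0.0002
```

```bash
python3 look.py t5;python3 arc.py 62 9 60 65 70 75 80 82.5 85 87.5 89
```

```text
6.8333 tcp [ 0.4644 -0.0033  0.0303] yaw -153.94 F [-2.  -2.   0.4] dock [-0.1541 -0.0115]
dock [-0.154  -0.0107] yaw -154.11 F [-2.3  2.  -0.2] 6.8833
phi now 62.5
60.0 dx 0.07 dy -0.62 spin 0.044
65.0 dx 0.02 dy 0.73 spin -0.044
70.0 dx 0.09 dy 2.07 spin -0.131
75.0 dx 0.27 dy 3.40 spin -0.218
80.0 dx 0.57 dy 4.71 spin -0.305
82.5 dx 0.76 dy 5.35 spin -0.349
85.0 dx 0.98 dy 5.99 spin -0.393
87.5 dx 1.23 dy 6.61 spin -0.436
89.0 dx 1.39 dy 6.98 spin -0.462
```

>>> servo_tool(
  targets=[
    {"dx": 0.02, "dy": 0.73, "dz": 0, "spin": -0.044, "grip": 0},
    {"dx": 0.05, "dy": 1.4, "dz": 0, "spin": -0.087, "grip": 0},
    {"dx": 0.09, "dy": 2.07, "dz": 0, "spin": -0.131, "grip": 0},
    {"dx": 0.18, "dy": 2.74, "dz": 0, "spin": -0.175, "grip": 0},
    {"dx": 0.27, "dy": 3.4, "dz": 0, "spin": -0.218, "grip": 0},
    {"dx": 0.42, "dy": 4.06, "dz": 0, "spin": -0.262, "grip": 0},
    {"dx": 0.57, "dy": 4.71, "dz": 0, "spin": -0.305, "grip": 0},
    {"dx": 0.76, "dy": 5.35, "dz": 0, "spin": -0.349, "grip": 0},
    {"dx": 0.87, "dy": 5.67, "dz": 0, "spin": -0.371, "grip": 0},
    {"dx": 0.98, "dy": 5.99, "dz": 0, "spin": -0.393, "grip": 0},
  ],
)

```text
time_s: 7.72
tcp_pos: [0.4743, 0.0565, 0.0302]
eef_rot: [-180.0, -0.1, -176.3]
contact_force: [-1.5, -1.1, 0.4]
gripper_width: 0.0005
```

```bash
python3 look.py t6;python3 arc.py 62 9 85 87 88 89 90;python3 arc.py 62 8 90
```

```text
7.7167 tcp [0.4743 0.0565 0.0302] yaw -176.34 F [-1.5 -1.1  0.4] dock [-0.1459  0.0486]
dock [-0.1457  0.0491] yaw -176.42 F [-3.9  1.9  0.4] 7.7667
phi now 84.81
85.0 dx -0.02 dy 0.04 spin -0.003
87.0 dx 0.18 dy 0.54 spin -0.038
88.0 dx 0.28 dy 0.79 spin -0.056
89.0 dx 0.39 dy 1.04 spin -0.073
90.0 dx 0.50 dy 1.28 spin -0.090
dock [-0.1457  0.0491] yaw -176.42 F [-3.9  1.9  0.4] 7.7667
phi now 84.81
90.0 dx 0.60 dy 1.28 spin -0.090
```

View pics/t6.png

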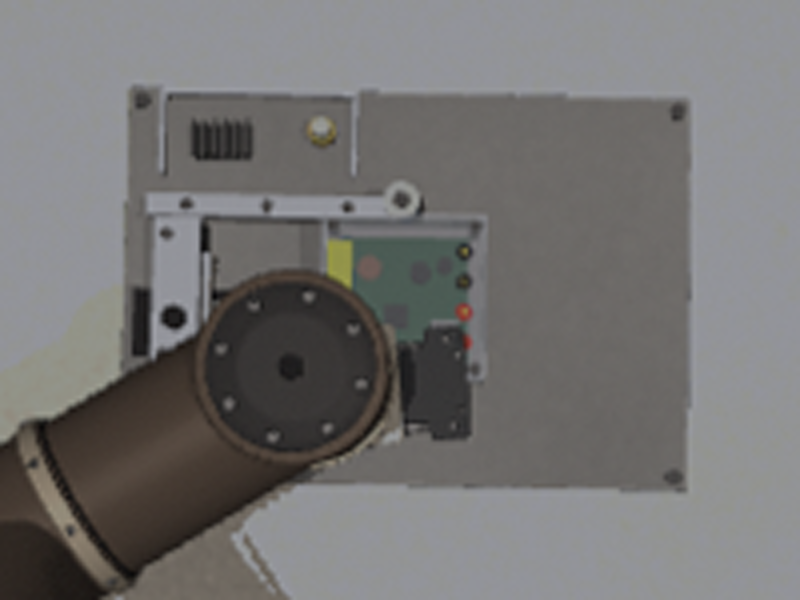

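>>> servo_tool(
  targets=[
    {"dx": 0.05, "dy": 0, "dz": 0, "spin": -0.01, "grip": 0},
    {"dx": 0.1, "dy": 0, "dz": 0, "spin": -0.02, "grip": 0},
    {"dx": 0.15, "dy": 0, "dz": 0, "spin": -0.03, "grip": 0},
    {"dx": 0.2, "dy": 0, "dz": 0, "spin": -0.04, "grip": 0},
    {"dx": 0.25, "dy": 0, "dz": 0, "spin": -0.05, "grip": 0},
    {"dx": 0.3, "dy": 0, "dz": 0, "spin": -0.06, "grip": 0},
    {"dx": 0.33, "dy": 0, "dz": 0, "spin": -0.07, "grip": 0},
    {"dx": 0.36, "dy": 0, "dz": 0, "spin": -0.08, "grip": 0},
    {"dx": 0.38, "dy": 0, "dz": 0, "spin": -0.09, "grip": 0},
    {"dx": 0.38, "dy": 0, "dz": 0, "spin": -0.09, "grip": 0},
  ],
)

```text
time_s: 8.6
tcp_pos: [0.4757, 0.0563, 0.0298]
eef_rot: [-180.0, -0.3, 178.5]
contact_force: [-13.5, 6.9, 6.3]
gripper_width: 0.0005
```

```bash
python3 arc.py 49 9 90; python3 -c "
from h import *
print(r.get_state()['moment'])"
```

```text
dock [-0.1445  0.0485] yaw 178.46 F [-13.5   6.9   6.3] 8.6
phi now 89.93
90.0 dx 0.35 dy 0.04 spin -0.001
[2.595841   4.55451033 0.12273461]
```

>>> servo_tool(
  targets=[
    {"dx": -0.9, "dy": 0, "dz": 0, "spin": 0, "grip": 0},
    {"dx": -2.2, "dy": -0.5, "dz": 0, "spin": 0, "grip": 0},
    {"dx": -2.6, "dy": -3.5, "dz": 0, "spin": 0, "grip": 0},
    {"dx": -2.6, "dy": -7, "dz": 0, "spin": 0, "grip": 0},
    {"dx": -2.6, "dy": -10.5, "dz": 0, "spin": 0, "grip": 0},
    {"dx": -2.4, "dy": -14, "dz": 0, "spin": 0, "grip": 0},
    {"dx": 0, "dy": -15.5, "dz": 0, "spin": 0, "grip": 0},
    {"dx": 3, "dy": -15.5, "dz": 0, "spin": 0, "grip": 0},
    {"dx": 5.5, "dy": -15.4, "dz": 0, "spin": 0, "grip": 0},
    {"dx": 6.6, "dy": -15.3, "dz": 0, "spin": 0, "grip": 0},
  ],
)

```text
time_s: 9.43
tcp_pos: [0.5486, -0.0969, 0.031]
eef_rot: [-180.0, 0.2, 178.5]
contact_force: [0.1, -0.1, 0.3]
gripper_width: -0.0001
```

```bash
python3 look.py t7
```

```text
9.4333 tcp [ 0.5486 -0.0969  0.031 ] yaw 178.5 F [ 0.1 -0.1  0.3] dock [-0.0674 -0.1027]
```

View pics/t7.png

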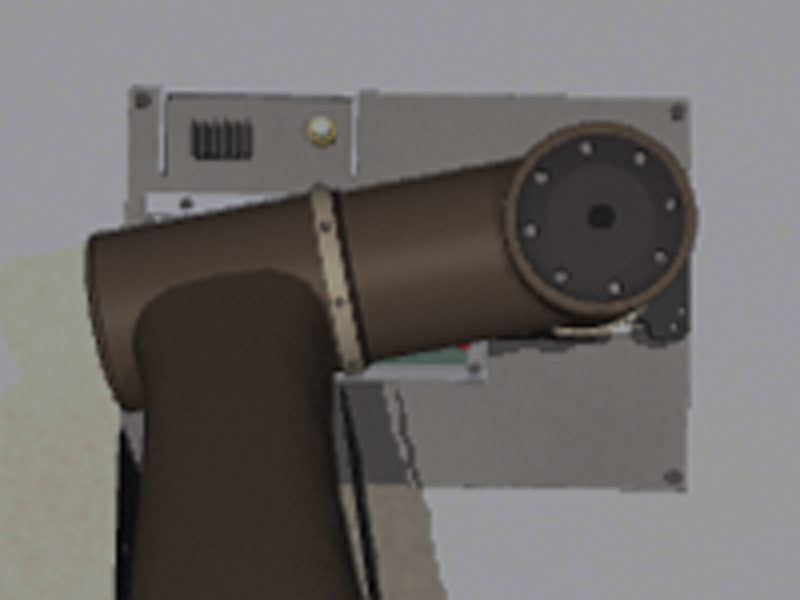

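>>> servo_tool(
  targets=[
    {"dx": -0.4, "dy": 0.8, "dz": 0, "spin": 0, "grip": 0},
    {"dx": -0.4, "dy": 1.4, "dz": 0, "spin": 0, "grip": 0},
    {"dx": -0.4, "dy": 1.8, "dz": 0, "spin": 0, "grip": 0},
    {"dx": -0.35, "dy": 2.2, "dz": 0, "spin": 0, "grip": 0},
    {"dx": -0.35, "dy": 2.7, "dz": 0, "spin": 0, "grip": 0},
    {"dx": -0.35, "dy": 3.2, "dz": 0, "spin": 0, "grip": 0},
    {"dx": -0.33, "dy": 3.7, "dz": 0, "spin": 0, "grip": 0},
    {"dx": -0.32, "dy": 4.2, "dz": 0, "spin": 0, "grip": 0},
    {"dx": -0.3, "dy": 4.7, "dz": 0, "spin": 0, "grip": 0},
    {"dx": -0.3, "dy": 5, "dz": 0, "spin": 0, "grip": 0},
  ],
)

```text
time_s: 10.32
tcp_pos: [0.54, -0.0463, 0.0305]
eef_rot: [-179.9, -0.2, 178.5]
contact_force: [-4.2, -7.5, 4.0]
gripper_width: 0.0004
```

```bash
python3 look.py t8; python3 - <<'E'
from h import *
im=r.capture("scene");c=im[150:280,180:360];cv2.imwrite("pics/s2.png",cv2.resize(c,None,fx=4,fy=4,interpolation=cv2.INTER_CUBIC))
E
```

```text
10.3167 tcp [ 0.54   -0.0463  0.0305] yaw 178.46 F [-4.2 -7.5  4. ] dock [-0.0774 -0.0523]
```

View pics/s2.png

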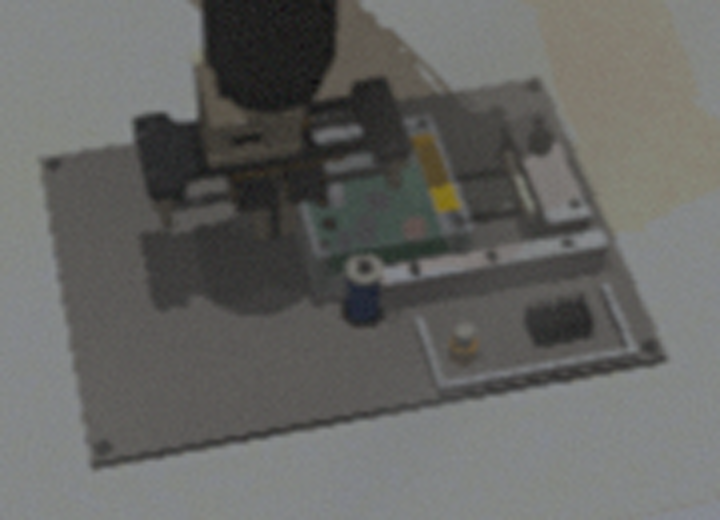

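>>> servo_tool(
  targets=[
    {"dx": 0.01, "dy": 0.4, "dz": 0, "spin": 0, "grip": 0},
    {"dx": 0.02, "dy": 0.8, "dz": 0, "spin": 0, "grip": 0},
    {"dx": 0.03, "dy": 1.2, "dz": 0, "spin": 0, "grip": 0},
    {"dx": 0.05, "dy": 1.6, "dz": 0, "spin": 0, "grip": 0},
    {"dx": 0.06, "dy": 2.0, "dz": 0, "spin": 0, "grip": 0},
    {"dx": 0.07, "dy": 2.4, "dz": 0, "spin": 0, "grip": 0},
    {"dx": 0.08, "dy": 2.7, "dz": 0, "spin": 0, "grip": 0},
    {"dx": 0.08, "dy": 3.0, "dz": 0, "spin": 0, "grip": 0},
    {"dx": 0.09, "dy": 3.2, "dz": 0, "spin": 0, "grip": 0},
    {"dx": 0.1, "dy": 3.4, "dz": 0, "spin": 0, "grip": 0},
  ],
)

```text
time_s: 11.25
tcp_pos: [0.5414, -0.0123, 0.0305]
eef_rot: [-179.9, -0.1, 178.4]
contact_force: [-3.2, -6.3, 2.0]
gripper_width: 0.0004
```

```bash
python3 look.py t9; python3 - <<'E'
from h import *
im=r.capture("scene");c=im[150:280,180:360];cv2.imwrite("pics/s3.png",cv2.resize(c,None,fx=4,fy=4,interpolation=cv2.INTER_CUBIC))
E
```

```text
11.25 tcp [ 0.5414 -0.0123  0.0305] yaw 178.45 F [-3.2 -6.3  2. ] dock [-0.0769 -0.0182]
```

View pics/s3.png

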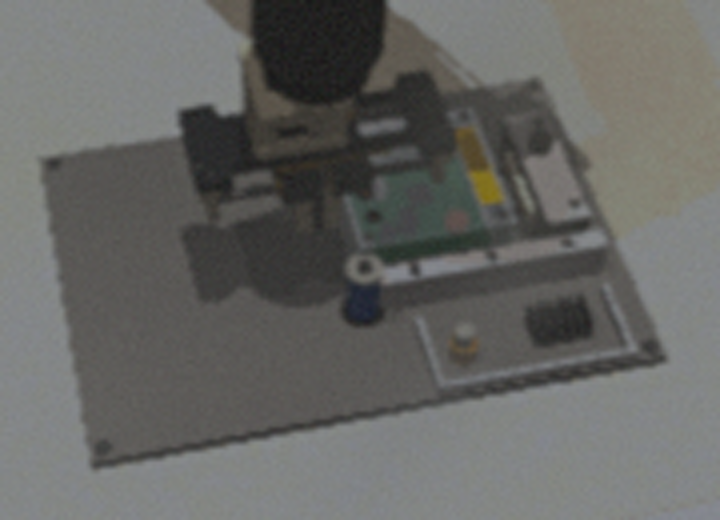

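>>> servo_tool(
  targets=[
    {"dx": 0, "dy": 0.15, "dz": 0, "spin": 0, "grip": 0},
    {"dx": 0.01, "dy": 0.3, "dz": 0, "spin": 0, "grip": 0},
    {"dx": 0.01, "dy": 0.4, "dz": 0, "spin": 0, "grip": 0},
    {"dx": 0.01, "dy": 0.5, "dz": 0, "spin": 0, "grip": 0},
    {"dx": 0.02, "dy": 0.6, "dz": 0, "spin": 0, "grip": 0},
    {"dx": 0.02, "dy": 0.7, "dz": 0, "spin": 0, "grip": 0},
    {"dx": 0.02, "dy": 0.8, "dz": 0, "spin": 0, "grip": 0},
    {"dx": 0.02, "dy": 0.9, "dz": 0, "spin": 0, "grip": 0},
    {"dx": 0.03, "dy": 1.0, "dz": 0, "spin": 0, "grip": 0},
    {"dx": 0.03, "dy": 1.1, "dz": 0, "spin": 0, "grip": 0},
  ],
)

```text
time_s: 12.18
tcp_pos: [0.5418, -0.0014, 0.0305]
eef_rot: [-179.9, -0.1, 178.4]
contact_force: [-2.5, -5.2, 1.6]
gripper_width: 0.0007
```

>>> servo_tool(
  targets=[
    {"dx": 0, "dy": 0.1, "dz": 0, "spin": 0, "grip": 0},
    {"dx": 0.01, "dy": 0.2, "dz": 0, "spin": 0, "grip": 0},
    {"dx": 0.01, "dy": 0.3, "dz": 0, "spin": 0, "grip": 0},
    {"dx": 0.01, "dy": 0.4, "dz": 0, "spin": 0, "grip": 0},
    {"dx": 0.01, "dy": 0.5, "dz": 0, "spin": 0, "grip": 0},
    {"dx": 0.02, "dy": 0.55, "dz": 0, "spin": 0, "grip": 0},
    {"dx": 0.02, "dy": 0.6, "dz": 0, "spin": 0, "grip": 0},
    {"dx": 0.02, "dy": 0.65, "dz": 0, "spin": 0, "grip": 0},
    {"dx": 0.02, "dy": 0.7, "dz": 0, "spin": 0, "grip": 0},
    {"dx": 0.02, "dy": 0.7, "dz": 0, "spin": 0, "grip": 0},
  ],
)

```text
time_s: 13.02
tcp_pos: [0.5421, 0.0056, 0.0304]
eef_rot: [-179.9, -0.1, 178.4]
contact_force: [-2.6, -4.8, 2.4]
gripper_width: 0.0004
```

>>> servo_tool(
  targets=[
    {"dx": 0, "dy": 0.1, "dz": 0, "spin": 0, "grip": 0},
    {"dx": 0.01, "dy": 0.2, "dz": 0, "spin": 0, "grip": 0},
    {"dx": 0.01, "dy": 0.3, "dz": 0, "spin": 0, "grip": 0},
    {"dx": 0.01, "dy": 0.4, "dz": 0, "spin": 0, "grip": 0},
    {"dx": 0.01, "dy": 0.5, "dz": 0, "spin": 0, "grip": 0},
    {"dx": 0.02, "dy": 0.55, "dz": 0, "spin": 0, "grip": 0},
    {"dx": 0.02, "dy": 0.6, "dz": 0, "spin": 0, "grip": 0},
    {"dx": 0.02, "dy": 0.65, "dz": 0, "spin": 0, "grip": 0},
    {"dx": 0.02, "dy": 0.7, "dz": 0, "spin": 0, "grip": 0},
    {"dx": 0.02, "dy": 0.7, "dz": 0, "spin": 0, "grip": 0},
  ],
)

```text
time_s: 13.85
tcp_pos: [0.5422, 0.0122, 0.0305]
eef_rot: [-179.9, -0.1, 178.4]
contact_force: [-2.2, -7.7, 2.5]
gripper_width: 0.0002
```

```bash
python3 look.py t10; python3 - <<'E'
from h import *
im=r.capture("scene");k=r.get_calibration("scene");c=im[150:280,180:360];cv2.imwrite("pics/s4.png",cv2.resize(c,None,fx=4,fy=4,interpolation=cv2.INTER_CUBIC))
a=cv2.imread("pics/s3.png");b=cv2.imread("pics/s4.png");cv2.imwrite("pics/s34.png",np.vstack([a[60:300,300:700],b[60:300,300:700]]))
E
```

```text
13.85 tcp [0.5422 0.0122 0.0305] yaw 178.44 F [-2.2 -7.7  2.5] dock [-0.0768  0.0062]
```

View pics/s34.png

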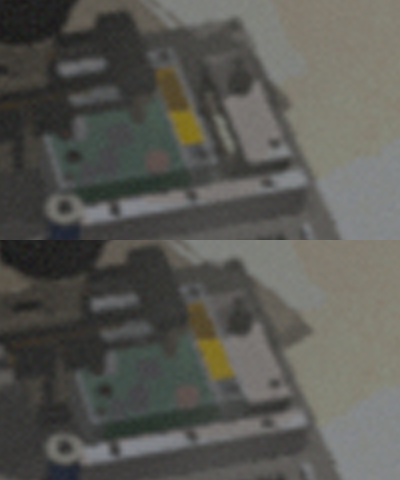

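>>> servo_tool(
  targets=[
    {"dx": 0, "dy": 0.05, "dz": 0, "spin": 0, "grip": 0},
    {"dx": 0, "dy": 0.1, "dz": 0, "spin": 0, "grip": 0},
    {"dx": 0, "dy": 0.13, "dz": 0, "spin": 0, "grip": 0},
    {"dx": 0, "dy": 0.16, "dz": 0, "spin": 0, "grip": 0},
    {"dx": 0, "dy": 0.18, "dz": 0, "spin": 0, "grip": 0},
    {"dx": 0, "dy": 0.2, "dz": 0, "spin": 0, "grip": 0},
    {"dx": 0, "dy": 0.22, "dz": 0, "spin": 0, "grip": 0},
    {"dx": 0, "dy": 0.24, "dz": 0, "spin": 0, "grip": 0},
    {"dx": 0, "dy": 0.25, "dz": 0, "spin": 0, "grip": 0},
    {"dx": 0, "dy": 0.25, "dz": 0, "spin": 0, "grip": 0},
  ],
)

```text
time_s: 14.78
tcp_pos: [0.5423, 0.0144, 0.0305]
eef_rot: [-179.9, -0.1, 178.4]
contact_force: [-1.5, -9.7, 1.3]
gripper_width: 0.0006
```

>>> servo_tool(
  targets=[
    {"dx": 0, "dy": 0.03, "dz": 0, "spin": 0, "grip": 0},
    {"dx": 0, "dy": 0.06, "dz": 0, "spin": 0, "grip": 0},
    {"dx": 0, "dy": 0.09, "dz": 0, "spin": 0, "grip": 0},
    {"dx": 0, "dy": 0.12, "dz": 0, "spin": 0, "grip": 0},
    {"dx": 0, "dy": 0.14, "dz": 0, "spin": 0, "grip": 0},
    {"dx": 0, "dy": 0.16, "dz": 0, "spin": 0, "grip": 0},
    {"dx": 0, "dy": 0.18, "dz": 0, "spin": 0, "grip": 0},
    {"dx": 0, "dy": 0.2, "dz": 0, "spin": 0, "grip": 0},
    {"dx": 0, "dy": 0.2, "dz": 0, "spin": 0, "grip": 0},
    {"dx": 0, "dy": 0.2, "dz": 0, "spin": 0, "grip": 0},
  ],
)

```text
time_s: 15.62
tcp_pos: [0.5422, 0.015, 0.0305]
eef_rot: [-179.8, -0.1, 178.4]
contact_force: [0.5, -19.4, 2.2]
gripper_width: 0.0005
```

Force rose from 10 to 19 N over 0.6 mm, so the box has reached the end stop. I'll draw back.

>>> servo_tool(
  targets=[
    {"dx": 0, "dy": -0.4, "dz": 0, "spin": 0, "grip": 0},
    {"dx": 0, "dy": -1, "dz": 0, "spin": 0, "grip": 0},
    {"dx": 0, "dy": -3, "dz": 0, "spin": 0, "grip": 0},
    {"dx": 0, "dy": -6, "dz": 0, "spin": 0, "grip": 0},
    {"dx": 0, "dy": -9.5, "dz": 0, "spin": 0, "grip": 0},
    {"dx": 0, "dy": -13, "dz": 1, "spin": 0, "grip": 0},
    {"dx": 0, "dy": -16.5, "dz": 3, "spin": 0, "grip": 0},
    {"dx": 0, "dy": -20, "dz": 6, "spin": 0, "grip": 0},
    {"dx": 0, "dy": -23.5, "dz": 9, "spin": 0, "grip": 0},
    {"dx": 0, "dy": -26, "dz": 12, "spin": 0, "grip": 0},
  ],
)

```text
time_s: 16.45
tcp_pos: [0.5432, -0.2399, 0.1468]
eef_rot: [180.0, -0.0, 178.4]
contact_force: [1.5, -0.6, -0.7]
gripper_width: 0.0003
```

>>> servo_tool(
  targets=[
    {"dx": -1, "dy": -3.5, "dz": 0, "spin": 0, "grip": 0},
    {"dx": -2, "dy": -7, "dz": 0, "spin": 0, "grip": 0},
    {"dx": -3, "dy": -10, "dz": 0, "spin": 0, "grip": 0},
    {"dx": -4, "dy": -13, "dz": 0, "spin": 0, "grip": 0},
    {"dx": -5, "dy": -16, "dz": 0, "spin": 0, "grip": 0},
    {"dx": -6, "dy": -19, "dz": 0, "spin": 0, "grip": 0},
    {"dx": -7, "dy": -21, "dz": 0, "spin": 0, "grip": 0},
    {"dx": -8, "dy": -23, "dz": 0, "spin": 0, "grip": 0},
    {"dx": -8, "dy": -24, "dz": 0, "spin": 0, "grip": 0},
    {"dx": -8, "dy": -24, "dz": 0, "spin": 0, "grip": 0},
  ],
)

```text
time_s: 17.28
tcp_pos: [0.4634, -0.4802, 0.1458]
eef_rot: [-180.0, 0.0, 178.3]
contact_force: [1.6, -0.2, -0.5]
gripper_width: 0.0003
```

```bash
python3 look.py t11; python3 - <<'E'
from h import *
im=r.capture("scene");c=im[150:280,180:360];s=cv2.resize(c,None,fx=3,fy=3,interpolation=cv2.INTER_CUBIC)
t=cv2.resize(cv2.imread("pics/t11.png")[50:420,100:600],None,fx=1,fy=1);o=np.zeros((600,600,3),np.uint8)
o[:370,:500]=t;o[370:600,:540]=s[90:320,:540];cv2.imwrite("pics/fin.png",o)
E
```

```text
17.2833 tcp [ 0.4634 -0.4802  0.1458] yaw 178.34 F [ 1.6 -0.2 -0.5] dock [-0.1417 -0.4882]
```

View pics/fin.png

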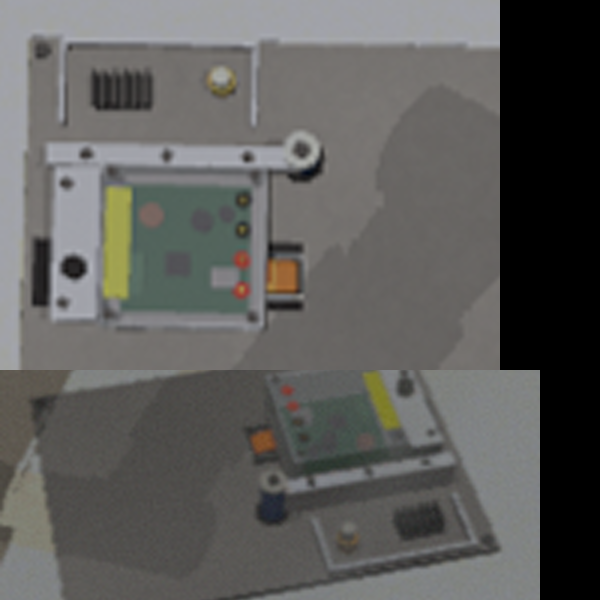

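```bash
python3 - <<'E'
from h import *
k=r.get_calibration("top")
f=lambda x,y,z:(w2d(ray("top",(140+(x-1.5)/4,110+(y-1.5)/4),z,k))*1e3).round(1)
im=cv2.imread("pics/t11.png",0).astype(float)
# lid outer edges from gradients, crop rows/cols
def edge(rows,lo,hi,sgn):
    o=[]
    for y in rows:
        g=sgn*np.gradient(cv2.GaussianBlur(im[y-4:y+5].mean(0)[None],(0,0),2)[0])[lo:hi];o.append(lo+g.argmax())
    return o
re=edge(range(240,360,15),355,380,-1);print("rear px",re)
print("rear",f(re[0],240,.07),f(re[-1],345,.07))
print("-x lid corners",f(207,372,.07),f(365,378,.07),"catch",f(368,325,.016),f(400,325,.01),"stop face",f(200,290,.057))
import time
for z in("a",): 
    for d in r.cut_out("catch","top")[:2]: print(d["p"],d["extent"])
s=r.get_state();print(s["time_s"])
E
```

```text
rear px [np.int64(367), np.int64(367), np.int64(366), np.int64(366), np.int64(367), np.int64(364), np.int64(363), np.int64(363)]
rear [-31.2  24.6] [-107.8   25.9]
-x lid corners [-129.4  138.3] [-131.7   24. ] catch [-89.2  24.2] [-88.3   0. ] stop face [-68.8 146.6]
0.58 [230.9, 187.6, 238.8, 194.7]
17.4333
```

```bash
python3 -c "
from plant import r
print(r.close_job())"
```

```text
the job is handed in; nothing more can be done
None
```

I turned the box a quarter turn clockwise against the blue post and slid it along the fence onto the pins. I then drew the arm back about 0.5 m and handed the job in after about 17 s; no verdict was reported.

**Forces:** The highest force I read was 19.4 N, at the end of the push, where it rose about 10 N over 0.6 mm. Pressing the box against the fence reached about 15 N. I only read force at the end of each move, so short peaks in between were not seen.

**Final position, from the top picture:**
- **Against the end stop:** the rear side is at dock y of about 25 mm and the end stop's face at about 146 mm. That is about 121 mm apart, where 120 to 121.5 mm is expected.
- **Along the fence:** the outer lid edge is at x of about -130 to -132 mm, so the side is against the fence to within about 2 mm.
- **Squareness:** the box is square to about 1 degree. This is near the limit of that camera, which resolves about 3 mm per pixel.
- **Catch:** the orange catch shows directly behind the box.
- **Other things:** the adapter and heatsink in the tray look unmoved. I did not re-check the bystanders on the bench, but the arm worked only at the plate after its first approach.

**Not measured directly:** I never read the catch or pin travel. I infer that the catch is up because the box reached the end stop and stayed there after I let go. The post contact and the pose against the fence before the pins were judged from pictures and forces only.

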